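# Shift the feed gearbox lever through its gate

## Task

Shift the feed gearbox: with the fingertips, push its ball-topped lever out of the middle parking slot, across the gate, and fully home into the slot that has the long straight bar mark at its end, and leave it there. Only push it from outside: never have the lever between the fingers, and leave the tins, tools and loose parts lying where they are.

Things in the scene. Friction and masses are not known exactly. Their poses are not given: they have to be found in the camera images.
- gearbox: Grey cast feed gearbox, bolted down: foot flange 210 x 380 mm, housing 190 (along its x) x 360 (its y) x 90 mm high. Origin: centre of the underside on the work surface, z up. The lever's pivot is 12 mm above the origin. A dark steel gate plate, 172 x 130 mm, top at 104 mm, lies centred on the housing. Yaw within 0.3 rad of the world's.
- gate_centre (a point): Centre of the gate plate's top. Slots 16 mm wide; centre lines in the gearbox frame: cross lane along y at x=0, from y=-26 to +26 mm, its ends flush with the outer slots' outer walls (so a lever at its side stop is lined up); gear slots at y=+26 and y=-26 to x=+24 and x=-24; unmarked parking slot at y=0 to x=-24 only (at x>0 a plain wall stops the lever in the cross lane).
- knob (a point): Centre of the black ball knob, 40 mm in diameter, on the lever (steel stem 12 mm in diameter), 173 mm from the pivot: 185 mm above the work surface with the lever upright. At the end of a gear slot it is about 48 mm in x and 50 mm in y from upright and about 15 mm lower. Its z axis runs up along the stem.
- stem_gate (a point): Point on the lever's centre line 88 mm from the pivot, at gate plate level.
- lever_fore (a joint): Lever tilt along the gearbox x axis, rad; 0 in the cross lane, positive tilts towards gearbox +x. Slot ends stop it at about +0.28 or -0.28; in the cross lane play is about 0.02 either way. Starts negative, in the parking slot. It stays where it is left: stiff, pushing the knob takes about 2 to 4 N.
- lever_side (a joint): Lever tilt along the gearbox y axis, rad; 0 in the middle, positive tilts towards gearbox +y. The outer slots lie at about +0.29 and -0.29. Stiff in the same way.
- mark_bar: Raised aluminium mark, a long narrow straight bar 48 x 12 mm, long side along gearbox y, 4 mm high; the wanted slot's mark, at the end of one of the four gear slots, centred 62 mm from the gate's middle line along gearbox x and 26 mm along gearbox y, on the gate plate; which slot changes. Origin: centre of its underside, axes as the gearbox.
- mark_disc: Raised aluminium mark, a round disc 36 mm across, 4 mm high, at the end of one of the four gear slots, centred 62 mm from the gate's middle line along gearbox x and 26 mm along gearbox y, on the gate plate; which slot changes. Origin: centre of its underside, axes as the gearbox.
- mark_square: Raised aluminium mark, a square 34 mm wide, 4 mm high, at the end of one of the four gear slots, centred 62 mm from the gate's middle line along gearbox x and 26 mm along gearbox y, on the gate plate; which slot changes. Origin: centre of its underside, axes as the gearbox.
- mark_cross: Raised aluminium mark, a plus-shaped cross of two 38 x 9 mm bars, 4 mm high, at the end of one of the four gear slots, centred 62 mm from the gate's middle line along gearbox x and 26 mm along gearbox y, on the gate plate; which slot changes. Origin: centre of its underside, axes as the gearbox.
- tin_deck: Small brass tin with white lid, 72 mm wide, 39 mm high, standing on the gearbox housing beside the gate on its -y side; a bystander, to be left alone. Origin: centre of its underside.
- brass_ring: Brass ring, 72 mm outside, 54 mm inside, 22 mm high, lying on the gearbox housing beside the gate on its +y side; a bystander, to be left alone. Origin: centre of its underside.
- tin_a: Brass tin with white lid, 80 mm wide, 39 mm high, on the bench; a bystander, to be left alone. Origin: centre of its underside.
- tin_b: Brass tin with white lid, 80 mm wide, 39 mm high, on the bench; a bystander, to be left alone. Origin: centre of its underside.
- screwdriver: Screwdriver lying on the bench; a bystander, to be left alone. Origin: centre of its underside.
- wrench: Steel wrench lying on the bench; a bystander, to be left alone. Origin: centre of its underside.
- bush: Flanged steel bush, 52 mm wide, 45 mm high, standing on the bench; a bystander, to be left alone. Origin: centre of its underside.

How it is judged:
At the end, for the whole second after the job is handed in: The lever rests in the slot that ends at the bar mark, fully home: the lever's point at gate level is within 43 mm of the bar's centre horizontally (38 mm when against the slot end, so at most about 5 mm short), and it is still (horizontal distance between stem_gate and mark_bar below 0.043 m and velocity of joint lever_fore between -0.05 and 0.05 rad/s); the robot touches nothing.
It fails at once if the lever is taken between the fingers: the grasp point comes within 18 mm of the knob's centre, or into the stem (distance between the grasp point and knob below 0.018 m or (x of the grasp point in the frame of knob between -0.008 and 0.008 m and y of the grasp point in the frame of knob between -0.008 and 0.008 m and z of the grasp point in the frame of knob between -0.083 and -0.003 m)).
It fails at once if a tin, tool or loose part lying about is moved more than 20 mm (distance of any of tin_deck, brass_ring, tin_a, tin_b, screwdriver, wrench, bush from where it was at the start of the episode above 0.02 m).
It also fails if it takes over 48 s, if anything falls off the work surface, if the arm or the gripper's body presses on something with over 40 N, if the wrist force passes 120 N, or if a joint passes its speed limit or range.

## Robot

A 6-joint arm with a two-finger parallel gripper is mounted at the origin on the work surface. World frame = base frame: x ahead of the robot, y to its left, z up, the work surface at z = 0. Lengths are in m, angles in rad, forces in N, time in s.
With the tool pointing down it reaches from about 0.325 to 0.925 m from the base axis. Payload 3.1 kg.
Tool frame: the origin (TCP) lies at the very end of the fingers, on their centre line; the grasp point (between the pads) lies 19 mm behind it; z points along the fingers, y is the line along which they close (so a half turn about z gives the same grasp; the last joint's range is limited). The gripper opens to 85 mm and grips with 20 to 120 N. Pads are 22 mm wide; open, the fingers measure 114 mm over their backs; the gripper's body (76 mm by 85 mm) begins 54 mm behind the grasp point. The pads swing forward as they close: fully open they stand 13 mm farther back than shut.
Start: joints at [1.133, 0.217, 1.613, -0, 1.311, -0.112], TCP at [0.2, 0.592, 0.231] pointing down, gripper open.
Joint ranges: [-2.75, 2.75], [-0.78, 2.1], [0.31, 2.55], [-1.13, 4.27], [0.13, 2.63], [-2.58, 2.58]. Speed limits (rad/s): [2.79, 2.79, 3.14, 3.14, 3.14, 3.14].

## Interface

Orientations are given as [roll, pitch, yaw] about the fixed x, y, z axes, in that order (R = Rz(yaw) Ry(pitch) Rx(roll)).
In Python, from rig import state, viewer, finish_job gives the robot as it stands.
- The arm moves only by the tool send_rows, never from a script. Its argument "deltas" is a list of rows, each a list of 5 numbers: the opening, from 0 (shut) to 1 (fully open), then the shift along the tool's x, y, z in mm, then the turn about the tool's z in rad. In form: [[grip, tx, ty, tz, spin], ...]. A call has 1 to 12 rows; each row shifts and turns the commanded pose from where the row before left it, along the tool's axes as they then stand; what a row does not reach is not made up. A row lasts 1/12 s, in which the tool goes at most 41.7 mm and 7.16 degrees, less where a joint would pass 70% of its speed; a pose out of reach is approached as far as the arm can. A call is refused whole if a number of a shift passes 41.7 or a number of a turn 0.125, either way. A call with a gripper value outside its range is refused whole. The fingers move at their own pace and stop on an object; "force" is the grip in N (left out, the last holds). Time passes only in rows, so rows that do not move let the fingers close. It gives the time, the measured TCP pose, the force, the opening and the grip force at its end, in the units of the state.
- state(): the state, without advancing time (a new reading comes with each control period).
- viewer.read_camera(name): name is "scene" or "top" or "wrist"; returns a dict with "frame" (420x560x3 uint8, red, green, blue), "range_z" (420x560 float32, m along the optical axis (not along the pixel's ray), 0 where there is no reading), "camera_matrix" (3x3 intrinsics, pixels), "extrinsics" (4x4, takes a point from camera to world coordinates); the wrist camera has in their place "T_tool_cam" (4x4, takes a point from camera to tool coordinates, whose origin is the TCP and whose axes are the flange's). Camera axes: x right, y up, looking along -z (the intrinsics and any distortion apply to the point x, -y, -z); pixel columns grow to the right and rows downward; lengths in m; the calibration is good to about 2 mm. A picture is of the moment at which its call begins: read the wrist's pose just before it.
- finish_job(): hands the job in; it is judged then, once.
The state is a dict: "clock": time; "joint_pos": joint angles; "joint_velocities": joint speeds; "joint_efforts": joint torques, N m; "tool_pos": TCP position; "ee_rot": TCP orientation; "ft_force": force on the tool from outside, world axes, zero at the start; "moment": the same for the moment, N m; "gripper_width": opening from 0.0 (shut) to 1.0 (fully open); "finger_force": force on a finger pad.
Only numpy, scipy, OpenCV 4.12 (cv2) and the standard library are available. Lean on these libraries where they do the work, as an engineer would, in place of code of your own. Each camera call takes 0.05 s, during which the arm holds its last target. There are 200 camera calls.

## Working session

There is one attempt and no reset: what is moved stays moved. The work goes in short steps, Python scripts to look and compute and a tool call to move; the robot and the scene stay as the last step left them, time stands still between calls to the robot, and variables do not carry over. Pictures are saved under pics/ and viewed, at most 10 in all, crops included, and the job is handed in when it is done.

Besides the shell and the picture viewer there is one more tool, called after "Emit:" by a JSON object that holds its "fn" and its "kwargs". send_rows: Moves the arm, as the interface text tells. Its arguments: {"type":"object","properties":{"deltas":{"type":"array"},"force":{"type":"number"}},"required":["deltas"]}

```bash
mkdir -p pics; cat > h.py <<'E'
import numpy as np,cv2
from rig import state,viewer
def pts(d):
    K=d["camera_matrix"];z=d["range_z"];v,u=np.mgrid[:420,:560]
    P=np.stack([(u-K[0,2])/K[0,0]*z,-(v-K[1,2])/K[1,1]*z,-z],-1)
    E=d["extrinsics"];return P@E[:3,:3].T+E[:3,3]
def save(n,d): cv2.imwrite(n,d["frame"][...,::-1])
E
python3 - <<'E'
from h import *
s=state();print(s)
ims=[]
for n in("top","scene"):
    d=viewer.read_camera(n);np.savez(n,**d);print(n,d["extrinsics"].round(3).tolist(),d["camera_matrix"].round(1).tolist(),d.keys());save(f"pics/{n}0.png",d)
E
```

```text
{'clock': 0.0, 'joint_pos': array([ 1.13281317e+00,  2.17792815e-01,  1.61490463e+00,  2.53664990e-05,
        1.31129798e+00, -1.12239533e-01]), 'joint_velocities': array([ 1.42028852e-04, -4.35191652e-05, -3.38652243e-04, -4.34739056e-04,
        3.11888923e-04, -5.18587881e-04]), 'joint_efforts': array([ 5.15395968e-04, -3.96840405e+01, -3.03861523e+01, -7.81140511e-05,
        9.56965727e-03, -7.30651209e-06]), 'tool_pos': array([0.1996611, 0.5914033, 0.2299597]), 'ee_rot': array([-3.13920774e+00, -2.93467263e-04,  2.81584214e+00]), 'ft_force': array([-0.57185075,  0.55052831,  0.18623142]), 'moment': array([ 0.03795077,  0.05414009, -0.0111746 ]), 'finger_force': 0.0, 'gripper_width': 1.0011488757291571}
top [[0.025, 0.99, -0.138, 0.358], [-0.999, 0.022, -0.026, -0.035], [-0.023, 0.138, 0.99, 1.178], [0.0, 0.0, 0.0, 1.0]] [[423.1, 0.0, 273.7], [0.0, 423.1, 211.6], [0.0, 0.0, 1.0]] dict_keys(['frame', 'range_z', 'camera_matrix', 'extrinsics'])
scene [[-0.327, -0.803, 0.498, 1.251], [0.945, -0.281, 0.166, 0.238], [0.007, 0.525, 0.851, 1.385], [0.0, 0.0, 0.0, 1.0]] [[529.5, 0.0, 280.6], [0.0, 529.5, 207.3], [0.0, 0.0, 1.0]] dict_keys(['frame', 'range_z', 'camera_matrix', 'extrinsics'])
```

View pics/top0.png

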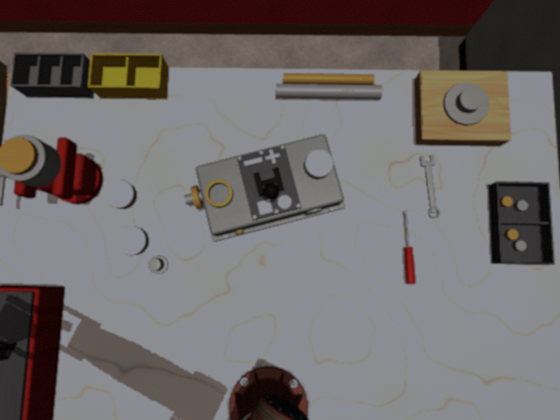

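View pics/scene0.png

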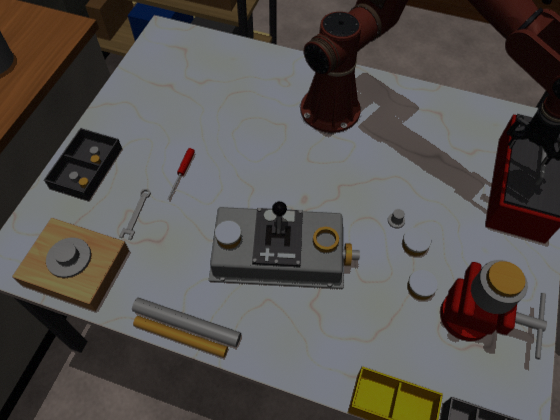

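The top view shows the bar at (252,160), on the far (+x), left (+y) side. The cross is at (273,156), the knob at (270,187) in the parking slot, the ring at (218,193) and the deck tin at (318,163). In the scene view, the bar is at (287,256) and the cross at (267,256). Next I'll measure these.

```bash
python3 - <<'E'
from h import *
for n,box in(("top",(180,120,360,250)),("scene",(195,190,375,300))):
    d=dict(np.load(n+".npz"));P=pts(d);f=d["frame"]
    x0,y0,x1,y1=box;M=np.zeros((420,560),bool);M[y0:y1,x0:x1]=1
    z=P[...,2]
    h=M&(abs(z-.09)<.006)
    r=cv2.minAreaRect((P[h][:,:2]*1000).astype(np.float32));print(n,"housing",r,z[h].mean())
    g=M&(abs(z-.104)<.007)&(f.max(-1)<75)
    r=cv2.minAreaRect((P[g][:,:2]*1000).astype(np.float32));print("gate",r,g.sum())
    k=M&(z>.13)&(f.max(-1)<90);print("knob pts",k.sum(),np.median(P[k],0),P[k].max(0),P[k].min(0))
    k=M&(z>.15)
    if k.sum()>8:
        A=P[k];S=np.c_[2*A,np.ones(len(A))];c=np.linalg.lstsq(S,(A**2).sum(1),rcond=None)[0];print("sphere",c[:3],np.sqrt(c[3]+c[:3]@c[:3]))
    c=f[y0:y1,x0:x1,::-1];cv2.imwrite(f"pics/{n}c.png",cv2.resize(c,None,fx=4,fy=4,interpolation=2))
a,b=[cv2.imread(f"pics/{n}c.png") for n in("top","scene")]
m=np.zeros((480,800,3),np.uint8);a=cv2.convertScaleAbs(a[60:500,160:560],alpha=1.8);b=cv2.convertScaleAbs(b[:440,160:560],alpha=1.8);m[:a.shape[0],:400]=a;m[:b.shape[0],400:400+b.shape[1]]=b;cv2.imwrite("pics/crop.png",m)
E
```

```text
top housing ((581.5811157226562, 21.399871826171875), (189.7543182373047, 382.4777526855469), 15.8575439453125) 0.08934723060397237
gate ((573.8306884765625, 22.22283935546875), (207.61268615722656, 234.34115600585938), 51.58994674682617) 1817
knob pts 226 [ 0.54296473 -0.00109006  0.19451488] [0.56451153 0.01868342 1.17801983] [ 0.35769974 -0.03460355  0.17757138]
sphere [ 0.45739376 -0.02663141  0.68633834] 0.5017046087555981
scene housing ((587.5508422851562, 20.69378662109375), (191.39944458007812, 380.02691650390625), 15.836685180664062) 0.08809129941141149
gate ((590.044677734375, 10.483673095703125), (176.49862670898438, 330.6932678222656), 16.233182907104492) 1827
knob pts 229 [0.56037049 0.0038732  0.19024625] [1.25079888 0.23847007 1.3846433 ] [ 0.53392693 -0.11239509  0.13023596]
sphere [1.04521953 0.14871237 0.69772746] 0.7225029975568756
```

View pics/crop.png

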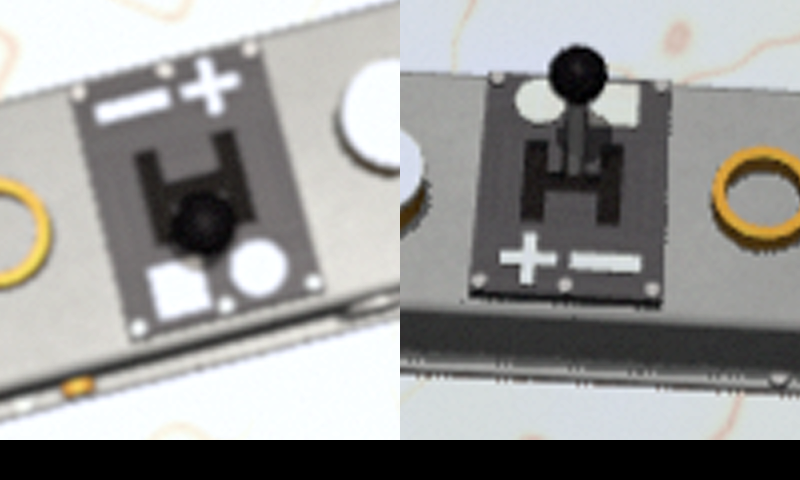

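The crop confirms the bar is at the end of the +x, +y slot: top-left in the top view and lower-right in the scene view. The knob sits on the parking side.

```bash
cat >> h.py <<'E'
def ray(d,u,v):
    K=d["camera_matrix"];E=d["extrinsics"];w=E[:3,:3]@np.array([(u-K[0,2])/K[0,0],-(v-K[1,2])/K[1,1],-1]);return E[:3,3],w/np.linalg.norm(w)
def onz(d,u,v,z): o,w=ray(d,u,v);return o+w*(z-o[2])/w[2]
def tri(a,b):
    A=np.zeros((3,3));B=np.zeros(3)
    for o,w in(a,b): M=np.eye(3)-np.outer(w,w);A+=M;B+=M@o
    p=np.linalg.solve(A,B);return p,[np.linalg.norm((np.eye(3)-np.outer(w,w))@(p-o)) for o,w in(a,b)]
def knob(d,box):
    x0,y0,x1,y1=box;g=(d["frame"][y0:y1,x0:x1].max(-1)<22).astype(np.uint8)
    g=cv2.morphologyEx(g,cv2.MORPH_OPEN,cv2.getStructuringElement(2,(9,9)))
    n,_,st,c=cv2.connectedComponentsWithStats(g);i=1+np.argmax(st[1:,4]);return c[i]+[x0,y0],st[i]
E
python3 - <<'E'
from h import *
D={n:dict(np.load(n+".npz")) for n in("top","scene")};kr=[]
for n,box,pl in(("top",(240,140,305,220),None),("scene",(250,200,305,270),None)):
    d=D[n];x0,y0,x1,y1=box;f=d["frame"].astype(int)
    # marks: bright, small comps
    g=(f[y0:y1,x0:x1].min(-1)>105).astype(np.uint8)
    N,L,st,c=cv2.connectedComponentsWithStats(g)
    for i in range(1,N):
        if 25<st[i,4]<400: print(n,"mark",(c[i]+[x0,y0]).round(1),st[i],onz(d,*(c[i]+[x0,y0]),.108).round(4))
    for t in (15,22,30):
        gg=f[y0:y1,x0:x1].max(-1)<t;print(t,gg.sum())
    c,s=knob(d,box);print("knob",c,s);kr.append(ray(d,*c))
print(tri(*kr))
E
```

```text
top mark [272.1 155.9] [25 10 15 13 86] [0.6526 0.0015 0.108 ]
top mark [252.8 161. ] [ 4 17 18  8 77] [0.638  0.0515 0.108 ]
top mark [243.5 204.6] [  0  37  12  43 267] [0.5226 0.0716 0.108 ]
top mark [284.2 201.5] [ 38  55  14  14 154] [ 0.533  -0.0324  0.108 ]
top mark [264.2 207.1] [ 17  61  16  14 164] [0.5174 0.0182 0.108 ]
top mark [297.  217.6] [46 75 19  5 50] [ 0.492 -0.066  0.108]
15 164
22 301
30 486Traceback (most recent call last):
  File "<stdin>", line 12, in <module>
  File "h.py", line 18, in knob
    n,_,st,c=cv2.connectedComponentsWithStats(g);i=1+np.argmax(st[1:,4]);return c[i]+[x0,y0],st[i]
                                                     ~~~~~~~~~^^^^^^^^^^
    return _wrapfunc(a, 'argmax', axis=axis, out=out, **kwds)
    return bound(*args, **kwds)
ValueError: attempt to get argmax of an empty sequence
```

Emit:
{"fn": "send_rows", "kwargs": {"deltas": [[0, 0, 0, 0, 0.121], [0, 0, 0, 0, 0.121], [0, 0, 0, 0, 0.121], [0, 0, 0, 0, 0.121], [0, 0, 0, 0, 0.121], [0, 0, 0, 0, 0.121], [0, 0, 0, 0, 0.121], [0, 0, 0, 0, 0.121], [0, 0, 0, 0, 0]], "force": 40}}

```text
clock: 0.85
tool_pos: [0.1998, 0.5917, 0.2305]
ee_rot: [-3.141, 0.001, 1.846]
ft_force: [-0.0, -0.3, 0.1]
gripper_width: -0.002
finger_force: 0.0
```

```bash
cat >> h.py <<'E'
C=np.array([.5853,.0097]);Y=.277
X_=np.array([np.cos(Y),np.sin(Y)]);Y_=np.array([-np.sin(Y),np.cos(Y)])
def st():
    s=state();p=s["tool_pos"];print("t",round(s["clock"],2),"gx,gy,z mm",(np.array([(p[:2]-C)@X_,(p[:2]-C)@Y_,p[2]])*1000).round(1),"yaw",s["ee_rot"].round(3),"F g",(s["ft_force"][:2]@X_).round(1),(s["ft_force"][:2]@Y_).round(1),s["ft_force"][2].round(1),"w",round(s["gripper_width"],2))
E
python3 -c "from h import *;st()"
```

```text
t 0.85 gx,gy,z mm [-211.6  665.2  230.5] yaw [-3.141e+00  1.000e-03  1.846e+00] F g -0.1 -0.3 0.1 w -0.0
```

Emit:
{"fn": "send_rows", "kwargs": {"deltas": [[0, -30, 5, 0, 0], [0, -30, 5, 0, 0], [0, -30, 5, 0, 0], [0, -30, 5, 0, 0], [0, -30, 5, 0, 0], [0, -30, 5, 0, 0], [0, -30, 5, 0, 0], [0, -30, 5, 0, 0], [0, -30, 5, 0, 0], [0, -30, 5, 0, 0], [0, -30, 5, 0, 0], [0, -30, 5, 0, 0]]}}

```text
clock: 1.85
tool_pos: [0.3563, 0.2608, 0.2311]
ee_rot: [-3.141, 0.0, 1.852]
ft_force: [0.6, 0.6, 0.4]
gripper_width: -0.0
finger_force: 0.0
```

Emit:
{"fn": "send_rows", "kwargs": {"deltas": [[0, -30, 5, 0, 0], [0, -30, 5, 0, 0], [0, -30, 5, 0, 0], [0, -30, 5, 0, 0], [0, -30, 5, 0, 0], [0, -30, 5, 0, 0], [0, -30, 5, 0, 0], [0, -30, 5, 0, 0], [0, -30, 5, 0, 0], [0, -30, 5, 0, 0], [0, -5, 0, 0, 0], [0, 0, 0, 0, 0]]}}

```text
clock: 2.85
tool_pos: [0.488, -0.019, 0.2311]
ee_rot: [-3.141, -0.0, 1.847]
ft_force: [0.5, 0.3, 0.1]
gripper_width: 0.001
finger_force: 0.0
```

```bash
python3 - <<'E'
from h import *
st();d=viewer.read_camera("top");save("pics/t1.png",d)
cv2.imwrite("pics/t1c.png",cv2.convertScaleAbs(cv2.resize(d["frame"][120:260,180:360,::-1],None,fx=4,fy=4),alpha=1.5))
E
```

```text
t 2.85 gx,gy,z mm [-101.5   -1.   231.1] yaw [-3.141 -0.     1.847] F g 0.5 0.2 0.1 w 0.0
```

View pics/t1c.png

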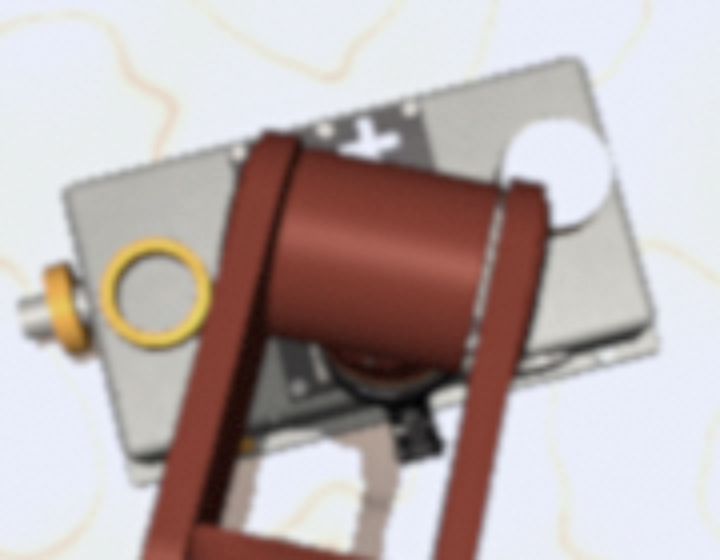

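The top view is blocked by the arm, with only the gate's far corner and the cross showing. The pose agrees with the plan, so I'll lower the tool and push.

Emit:
{"fn": "send_rows", "kwargs": {"deltas": [[0, 0, 0, 20, 0], [0, 0, 0, 20, 0], [0, 0, 0, 20, 0], [0, 0, 0, 10, 0], [0, 0, 0, 0, 0], [0, 0, 5, 0, 0], [0, 0, 5, 0, 0], [0, 0, 5, 0, 0], [0, 0, 5, 0, 0], [0, 0, 5, 0, 0], [0, 0, 5, 0, 0], [0, 0, 0, 0, 0]]}}

```text
clock: 3.9
tool_pos: [0.5172, -0.0093, 0.1617]
ee_rot: [-3.141, 0.0, 1.848]
ft_force: [-3.2, -0.3, 2.1]
gripper_width: 0.004
finger_force: 1.1
```

```bash
python3 - <<'E'
from h import *
st();d=viewer.read_camera("scene")
cv2.imwrite("pics/s1.png",cv2.convertScaleAbs(cv2.resize(d["frame"][150:290,195:375,::-1],None,fx=4,fy=4),alpha=1.8))
E
```

```text
t 3.9 gx,gy,z mm [-70.7   0.4 161.7] yaw [-3.141  0.     1.848] F g -3.2 0.6 2.1 w 0.0
```

View pics/s1.png

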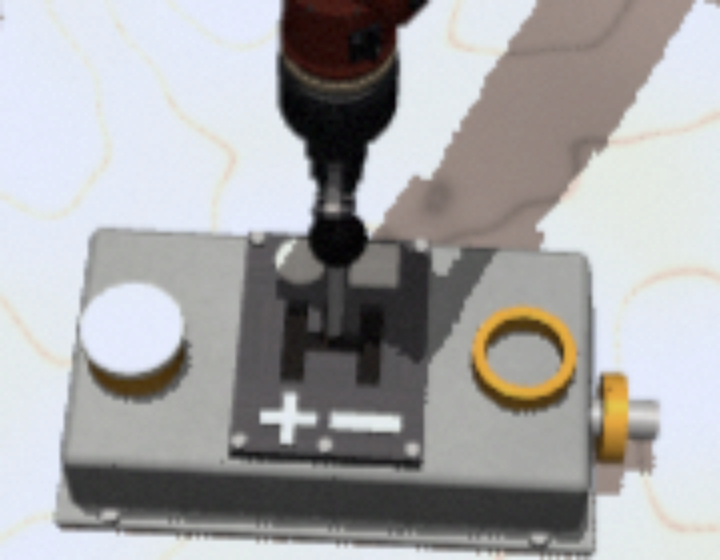

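The finger is on the knob at (335,240), directly behind it, with about 3 N of force. The scene camera can see everything. I'll keep pushing.

Emit:
{"fn": "send_rows", "kwargs": {"deltas": [[0, 0, 5, 0, 0], [0, 0, 5, 0, 0], [0, 0, 5, 0, 0], [0, 0, 5, 0, 0], [0, 0, 5, 0, 0], [0, 0, 3, 0, 0], [0, 0, 0, 0, 0]]}}

```text
clock: 4.53
tool_pos: [0.5444, -0.0013, 0.1614]
ee_rot: [3.141, 0.0, 1.848]
ft_force: [-0.8, -0.7, 1.6]
gripper_width: 0.002
finger_force: 0.9
```

Emit:
{"fn": "send_rows", "kwargs": {"deltas": [[0, 0, 2, 0, 0], [0, 0, 2, 0, 0], [0, 0, 0, 0, 0]]}}

```text
clock: 4.78
tool_pos: [0.5475, -0.0004, 0.1612]
ee_rot: [3.141, -0.0, 1.848]
ft_force: [-1.8, -0.6, 0.9]
gripper_width: 0.003
finger_force: 1.0
```

Emit:
{"fn": "send_rows", "kwargs": {"deltas": [[0, 0, 2, 0, 0], [0, 0, 2, 0, 0], [0, 0, 0, 0, 0]]}}

```text
clock: 5.03
tool_pos: [0.5515, 0.0007, 0.1614]
ee_rot: [3.141, 0.0, 1.848]
ft_force: [-1.7, -0.1, 1.9]
gripper_width: -0.004
finger_force: 1.0
```

```bash
python3 -c "from h import *;st()"
```

```text
t 5.03 gx,gy,z mm [-35.    0.6 161.4] yaw [3.141 0.    1.848] F g -1.6 0.4 1.9 w -0.0
```

Emit:
{"fn": "send_rows", "kwargs": {"deltas": [[0, 0, 2, 0, 0], [0, 0, 1, 0, 0], [0, 0, 0, 0, 0]]}}

```text
clock: 5.28
tool_pos: [0.5543, 0.0015, 0.1614]
ee_rot: [3.141, 0.0, 1.848]
ft_force: [-2.8, -0.6, 1.4]
gripper_width: 0.0
finger_force: 1.0
```

Emit:
{"fn": "send_rows", "kwargs": {"deltas": [[0, 0, 2, 0, 0], [0, 0, 1, 0, 0], [0, 0, 0, 0, 0]]}}

```text
clock: 5.53
tool_pos: [0.5564, 0.0022, 0.1613]
ee_rot: [-3.14, -0.0, 1.848]
ft_force: [-4.1, -1.9, 3.0]
gripper_width: -0.0
finger_force: 2.4
```

```bash
python3 - <<'E'
from h import *
st();d=viewer.read_camera("scene")
cv2.imwrite("pics/s2.png",cv2.convertScaleAbs(cv2.resize(d["frame"][150:290,195:375,::-1],None,fx=4,fy=4),alpha=1.8))
E
```

```text
t 5.53 gx,gy,z mm [-29.8   0.6 161.3] yaw [-3.14  -0.     1.848] F g -4.5 -0.7 3.0 w -0.0
```

View pics/s2.png

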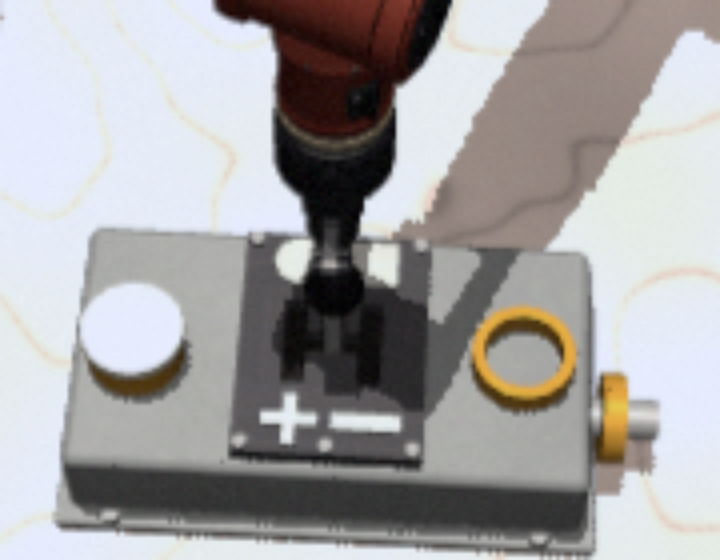

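The knob is now at (333,285), upright in the cross lane, and the rising force shows the wall. I'll back off and move round to the -y side.

Emit:
{"fn": "send_rows", "kwargs": {"deltas": [[0, 0, -15, 0, 0], [0, 0, -15, 0, 0], [0, -20, 0, 0, 0], [0, -20, 0, 0, 0], [0, -15, 0, 0, 0], [0, 0, 20, 0, 0], [0, 0, 20, 0, 0], [0, 0, 20, 0, 0], [0, 0, 2, 0, 0], [0, 0, 0, 0, 0]]}}

```text
clock: 6.42
tool_pos: [0.604, -0.0418, 0.1612]
ee_rot: [3.14, 0.0, 1.848]
ft_force: [0.5, -0.0, 0.3]
gripper_width: -0.003
finger_force: 0.0
```

Emit:
{"fn": "send_rows", "kwargs": {"deltas": [[0, 5, 0, 0, 0], [0, 5, 0, 0, 0], [0, 5, 0, 0, 0], [0, 5, 0, 0, 0], [0, 5, 0, 0, 0], [0, 5, 0, 0, 0], [0, 0, 0, 0, 0]]}}

```text
clock: 7.0
tool_pos: [0.5944, -0.0125, 0.1617]
ee_rot: [3.141, 0.001, 1.849]
ft_force: [-0.8, -1.2, 0.9]
gripper_width: -0.003
finger_force: 0.7
```

```bash
python3 -c "from h import *;st()"
```

```text
t 7.0 gx,gy,z mm [  2.6 -23.9 161.7] yaw [3.141e+00 1.000e-03 1.849e+00] F g -1.1 -1.0 0.9 w -0.0
```

Emit:
{"fn": "send_rows", "kwargs": {"deltas": [[0, 5, 0, 0, 0], [0, 5, 0, 0, 0], [0, 5, 0, 0, 0], [0, 5, 0, 0, 0], [0, 5, 0, 0, 0], [0, 5, 0, 0, 0], [0, 5, 0, 0, 0], [0, 0, 0, 0, 0]]}}

```text
clock: 7.67
tool_pos: [0.5843, 0.0219, 0.1606]
ee_rot: [-3.141, -0.001, 1.849]
ft_force: [0.4, -0.7, -1.6]
gripper_width: -0.001
finger_force: 0.6
```

Emit:
{"fn": "send_rows", "kwargs": {"deltas": [[0, 2, 0, 0, 0], [0, 2, 0, 0, 0], [0, 2, 0, 0, 0], [0, 0, 0, 0, 0]]}}

```text
clock: 8.0
tool_pos: [0.583, 0.0266, 0.161]
ee_rot: [-3.141, -0.0, 1.848]
ft_force: [0.9, -1.4, -2.2]
gripper_width: 0.001
finger_force: 0.8
```

```bash
python3 -c "from h import *;st()"
```

```text
t 8.0 gx,gy,z mm [  2.5  16.9 161. ] yaw [-3.141 -0.     1.848] F g 0.5 -1.6 -2.2 w 0.0
```

Emit:
{"fn": "send_rows", "kwargs": {"deltas": [[0, 2, 0, 0, 0], [0, 1, 0, 0, 0], [0, 0, 0, 0, 0]]}}

```text
clock: 8.25
tool_pos: [0.5824, 0.0294, 0.1613]
ee_rot: [-3.141, -0.0, 1.848]
ft_force: [0.4, -2.5, -0.6]
gripper_width: 0.001
finger_force: 0.9
```

Emit:
{"fn": "send_rows", "kwargs": {"deltas": [[0, 2, 0, 0, 0], [0, 1, 0, 0, 0], [0, 0, 0, 0, 0]]}}

```text
clock: 8.5
tool_pos: [0.5819, 0.0314, 0.1612]
ee_rot: [3.142, 0.002, 1.848]
ft_force: [1.6, -4.8, -3.3]
gripper_width: 0.003
finger_force: 2.5
```

```bash
python3 - <<'E'
from h import *
st();d=viewer.read_camera("scene")
cv2.imwrite("pics/s3.png",cv2.convertScaleAbs(cv2.resize(d["frame"][150:290,195:375,::-1],None,fx=4,fy=4),alpha=1.8))
E
```

```text
t 8.5 gx,gy,z mm [  2.7  21.9 161.2] yaw [3.142e+00 2.000e-03 1.848e+00] F g 0.2 -5.0 -3.3 w 0.0
```

View pics/s3.png

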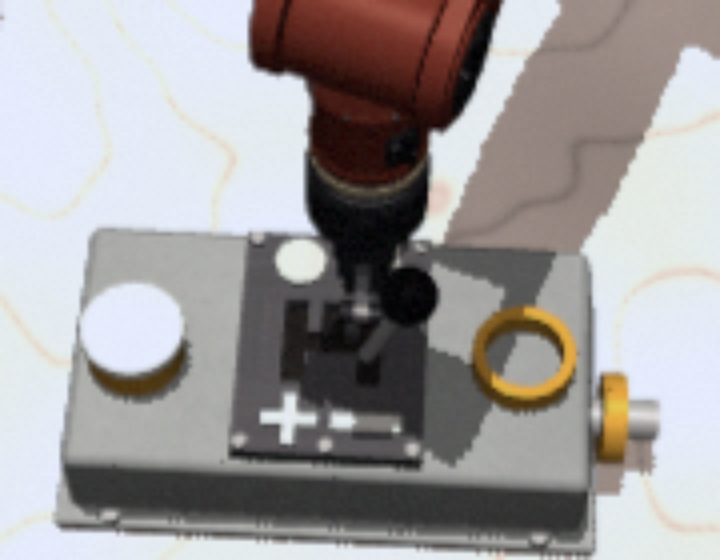

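The knob is at (410,297), against the +y side stop, in line with the bar slot. I'll go round behind it and push +x.

Emit:
{"fn": "send_rows", "kwargs": {"deltas": [[0, -15, 0, 0, 0], [0, 0, -20, 0, 0], [0, 0, -20, 0, 0], [0, 0, -20, 0, 0], [0, 15, 0, 0, 0], [0, 15, 0, 0, 0], [0, 14, 0, 0, 0], [0, 0, 5, 0, 0], [0, 0, 5, 0, 0], [0, 0, 5, 0, 0], [0, 0, 5, 0, 0], [0, 0, 0, 0, 0]]}}

```text
clock: 9.55
tool_pos: [0.537, 0.0488, 0.1616]
ee_rot: [3.14, 0.0, 1.847]
ft_force: [0.2, 0.3, -0.5]
gripper_width: -0.001
finger_force: 0.0
```

Emit:
{"fn": "send_rows", "kwargs": {"deltas": [[0, 0, 5, 0, 0], [0, 0, 5, 0, 0], [0, 0, 5, 0, 0], [0, 0, 5, 0, 0], [0, 0, 5, 0, 0], [0, 0, 5, 0, 0], [0, 0, 5, 0, 0], [0, 0, 5, 0, 0], [0, 0, 5, 0, 0], [0, 0, 0, 0, 0]]}}

```text
clock: 10.38
tool_pos: [0.5793, 0.0615, 0.1606]
ee_rot: [3.141, -0.0, 1.848]
ft_force: [-0.6, -0.8, -0.4]
gripper_width: 0.004
finger_force: 0.5
```

```bash
python3 -c "from h import *;st()"
```

```text
t 10.38 gx,gy,z mm [  8.4  51.5 160.6] yaw [ 3.141 -0.     1.848] F g -0.8 -0.6 -0.4 w 0.0
```

Emit:
{"fn": "send_rows", "kwargs": {"deltas": [[0, 0, 2, 0, 0], [0, 0, 2, 0, 0], [0, 0, 2, 0, 0], [0, 0, 0, 0, 0]]}}

```text
clock: 10.72
tool_pos: [0.5829, 0.0627, 0.1603]
ee_rot: [-3.137, -0.0, 1.848]
ft_force: [-4.7, -3.4, -1.3]
gripper_width: -0.001
finger_force: 2.6
```

Emit:
{"fn": "send_rows", "kwargs": {"deltas": [[0, 0, 2, 0, 0], [0, 0, 2, 0, 0], [0, 0, 0, 0, 0]]}}

```text
clock: 10.97
tool_pos: [0.584, 0.063, 0.16]
ee_rot: [-3.13, -0.0, 1.848]
ft_force: [-11.5, -7.0, 4.3]
gripper_width: -0.001
finger_force: 6.4
```

Emit:
{"fn": "send_rows", "kwargs": {"deltas": [[0, 0, 2, 0, 0], [0, 0, 1, 0, 0], [0, 0, 0, 0, 0]]}}

```text
clock: 11.22
tool_pos: [0.5845, 0.0632, 0.16]
ee_rot: [-3.124, -0.001, 1.848]
ft_force: [-16.7, -7.4, 8.0]
gripper_width: 0.0
finger_force: 9.5
```

```bash
python3 -c "from h import *;st()"
```

```text
t 11.22 gx,gy,z mm [ 13.9  51.7 160. ] yaw [-3.124e+00 -1.000e-03  1.848e+00] F g -18.1 -2.5 8.0 w 0.0
```

The lever is hard against the end stop at 18 N, about where I predicted. I'll back off and check it.

Emit:
{"fn": "send_rows", "kwargs": {"deltas": [[0, 0, -20, 0, 0], [0, 0, -25, 0, 0], [0, 0, -30, 0, 0], [0, 0, -30, -10, 0], [0, 0, -30, -20, 0], [0, 0, -20, -20, 0], [0, 0, 0, -20, 0], [0, 0, 0, 0, 0], [0, 0, 0, 0, 0]]}}

```text
clock: 11.97
tool_pos: [0.4443, 0.023, 0.2336]
ee_rot: [3.134, 0.001, 1.848]
ft_force: [-0.1, 0.6, -0.2]
gripper_width: 0.001
finger_force: 0.0
```

```bash
python3 - <<'E'
from h import *
st();d=viewer.read_camera("scene");e=viewer.read_camera("top")
m=np.hstack([cv2.resize(d["frame"][170:290,230:330,::-1],None,fx=4,fy=4),cv2.resize(e["frame"][120:240,220:320,::-1],None,fx=4,fy=4)])
cv2.imwrite("pics/fin.png",cv2.convertScaleAbs(m,alpha=1.8))
E
```

```text
t 11.97 gx,gy,z mm [-132.    51.3  233.6] yaw [3.134e+00 1.000e-03 1.848e+00] F g 0.1 0.6 -0.2 w 0.0
```

View pics/fin.png

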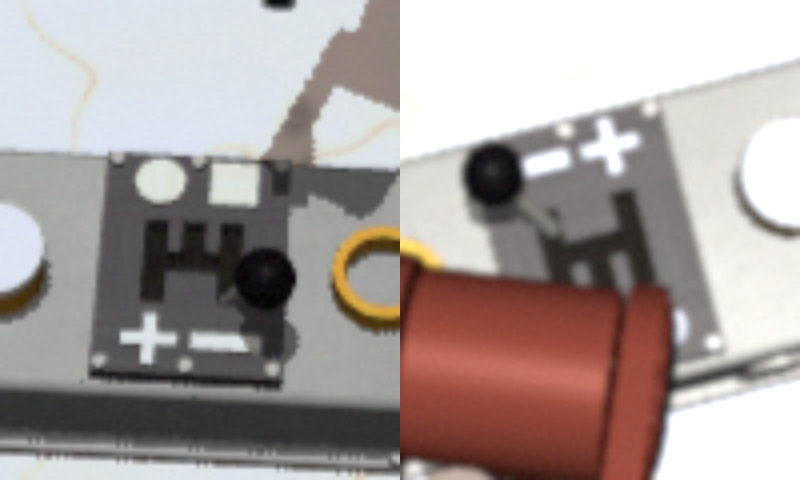

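The left half (scene) shows the knob at (265,278), and the right half (top) shows it at (493,175). It leans over the +x, +y slot beside the bar. I'll check the numbers and hand in.

```bash
python3 - <<'E'
from h import *
from rig import finish_job
D=[dict(np.load(n+".npz")) for n in("top","scene")]
p,e=tri(ray(D[0],220+93/4,120+175/4),ray(D[1],230+265/4,170+278/4))
gx=(p[:2]-C)@X_;print(p,e,gx,(p[:2]-C)@Y_)
if gx>.043: print(finish_job())
E
```

```text
[0.61592946 0.07047849 0.16351099] [np.float64(0.00020422444796467374), np.float64(0.00020422444796460026)] 0.04608304034101452 0.05008535072661629
the job is handed in; nothing more can be done
None
```

The lever is home in the bar-marked slot: the knob measured 46 mm and 50 mm from upright (about 48 and 50 expected at the slot end), and the push met the end stop at 18 N. The arm is clear and the job is handed in; no verdict came back.

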